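# Put the blade-change kit back in its holders

## Task

The blade has been changed; put the four parts of the kit away, each in the plywood holder made for it: the blade flange in the wide round dish, the larger star knob in the larger of the two round cups and the smaller star knob in the smaller cup (studs up), and the spanner flat in the long cradle, either way round. Everything must sit on the holder's floor inside its rim, and the hex key and the T-slot nut lying among them must stay where they are.

Things in the scene. Friction and masses are not known exactly. Their poses are not given: they have to be found in the camera images.
- flange: turned steel blade flange lying flat: a 90 mm disc 10 mm thick, with a round raised hub in the middle, 48 mm across, top 19 mm above its underside (grasp it across the hub, fingertips just clear of the disc). Origin: centre of its underside; z up, towards the hub. 0.21 kg
- large_knob: larger black star knob, standing on its face with its steel stud up: head 47 mm across and 13 mm high, collar 24 mm across up to 21 mm, stud 8 mm thick up to 52 mm (grasp the stud). The stud is 1 mm off the origin. Origin: centre of its underside; z up along the stud
- small_knob: smaller black star knob, standing on its face with its steel stud up: head 37 mm across and 13 mm high, collar 19 mm across up to 21 mm, stud 8 mm thick up to 42 mm (grasp the stud). The stud is 1 mm off the origin. Origin: centre of its underside; z up along the stud
- spanner: steel combination spanner 208 mm long lying flat on the robot's side of the fence (not the 310 mm one beyond it). Heads 39 mm wide, 9 mm thick at both ends; shank between them 12 mm wide, 140 mm long, top 7 mm and underside 2 mm above the surface (grasp across its middle). Origin: middle of its length, underside; y along it, x across, z up. 0.15 kg
- flange_dish: fixed round holder of plywood, lined with grey felt: an open cup 108 mm inside diameter, 116 mm outside, the widest of the three round holders; inner floor 3 mm above the table, wall 4 mm thick, rim 12 mm above the table. Origin: centre of its underside, on the table; z up
- large_knob_cup: fixed round holder of plywood, lined with grey felt: an open cup 66 mm inside diameter, 74 mm outside; inner floor 3 mm above the table, wall 4 mm thick, rim 13 mm above the table. Origin: centre of its underside, on the table; z up
- small_knob_cup: fixed round holder of plywood, lined with grey felt: an open cup 54 mm inside diameter, 62 mm outside, the smallest of the round holders; inner floor 3 mm above the table, wall 4 mm thick, rim 13 mm above the table. Origin: centre of its underside, on the table; z up
- spanner_cradle: fixed long holder of plywood, 240 mm by 64 mm, floor 4 mm above the table lined with grey felt; lips 12 mm above the table round both ends, leaving 228 mm by 54 mm inside them; the middle 130 mm of each long side has no lip, so that fingers can pass. Origin: centre of its underside, on the table; y along its length, x across, z up
- hex_key: 6 mm steel hex key, L-shaped, 112 by 38 mm, 6 mm high, lying between the two rows of things; not part of the job, leave it. Origin: centre of its outline, underside
- slot_nut: steel T-slot nut, 22 by 22 by 12 mm, lying between the two rows; not part of the job, leave it. Origin: centre of its underside
There are look-alikes about, which are no part of the job. Leave any green or turquoise look-alike of the small_knob alone.

How it is judged (in metres and radians):
At the end, for the whole second after the job is handed in: Each part lies flat, released and at rest, on the floor of its holder: flange and knobs (studs up) within 13 mm of centre, underside under 7 mm; spanner within 16 mm, 0.2 rad either way round, underside under 8 mm; tilt under 0.1 rad (horizontal distance between flange and flange_dish below 0.013 m and z of flange in the frame of flange_dish below 0.007 m and angle between each of flange, large_knob, small_knob, spanner's own z axis and vertical below 0.1 rad and linear speed of each of flange, large_knob, small_knob, spanner below 0.02 m/s and horizontal distance between large_knob and large_knob_cup below 0.013 m and z of large_knob in the frame of large_knob_cup below 0.007 m and horizontal distance between small_knob and small_knob_cup below 0.013 m and z of small_knob in the frame of small_knob_cup below 0.007 m and horizontal distance between spanner and spanner_cradle below 0.016 m and z of spanner in the frame of spanner_cradle below 0.008 m and angle between the y axis of spanner and the y axis of spanner_cradle, either way round below 0.2 rad); the robot touches nothing.
It fails at once if the hex key is moved by more than 25 mm (distance of hex_key from where it was at the start of the episode above 0.025 m).
It fails at once if the T-slot nut is moved by more than 25 mm (distance of slot_nut from where it was at the start of the episode above 0.025 m).
It also fails if it takes over 102 s, if anything falls off the work surface, if the arm or the gripper's body presses on something with over 40 N, if the wrist force passes 120 N, or if a joint passes its speed limit or range.

## Robot

A 6-joint arm with a two-finger parallel gripper is mounted at the origin on the work surface; the furniture and walls round the work are solid. World frame = base frame: x ahead of the robot, y to its left, z up, the work surface at z = 0. Lengths are in m, angles in degrees, forces in N, time in s.
With the tool pointing down it reaches from about 0.4 to 0.825 m from the base axis. Payload 7 kg.
Tool frame: the origin (TCP) lies midway between the tips of the shut fingers; the grasp point (between the pads) lies r.grip_depth behind it (r.grip_depth is the distance from the TCP to the grasp point, in m); z points along the fingers, y is the line along which they close (so a half turn about z gives the same grasp; the last joint's range is limited). The gripper opens to 88 mm and grips with 3 to 60 N. Pads are 19 mm wide; open, the fingers measure 130 mm over their backs; the gripper's body (78 mm by 193 mm) begins 47 mm behind the grasp point.
Start: joints at [84.918, 20.546, 0.682, 0, -70.136, -16.507], TCP at [0.248, 0.628, 0.227] pointing down, gripper open.
Joint ranges: [-176.03, 176.03], [-82.01, 121.73], [-58.28, 71.71], [-173.87, 95.51], [-174.79, -0.11], [-173.66, 173.66]. Speed limits (degrees/s): [136.94, 136.94, 172.46, 180, 180, 180].

## Interface

Orientations are given as [roll, pitch, yaw] about the fixed x, y, z axes, in that order (R = Rz(yaw) Ry(pitch) Rx(roll)).
In Python, from plant import r gives the robot as it stands.
- The arm moves only by the tool shift_gripper, called after "Request:" as name(argument=value, ...) on one line, values as JSON. Schema: {"type":"object","properties":{"steps":{"type":"object","properties":{"ticks":{"type":"array","items":{"type":"array","items":{"type":"number"},"minItems":6,"maxItems":6},"minItems":1,"maxItems":12}},"additionalProperties":false,"required":["ticks"]},"aperture":{"type":"number"},"grip_force":{"type":"number"},"only":{"type":"string"},"quiet":{"type":"boolean"},"lines":{"type":"string"}},"required":["steps"],"additionalProperties":false}. steps is an object whose key "ticks" holds a list of rows, 1 to 12 of them, each of 6 numbers: dx, dy, dz in fractions of the full range, 1 being 600 mm, then a rotation vector rx, ry, rz in fractions of the full range, 1 being 2 rad; each row is the pose to reach, as a shift and turn from the pose commanded when the call began, along the tool's axes at that moment; what a row does not reach only later rows make up. A row lasts 1/12 s, in which the tool goes at most 0.0417 m and 7.16 degrees, less where a joint would pass 70% of its speed; a pose out of reach is approached as far as the arm can. aperture is the finger opening in m, set as the call begins (left out keeps the last). The fingers move at their own pace and stop on an object; grip_force is the grip in N (left out, the last holds). Time passes only in rows, so rows that do not move let the fingers close. The tool returns the time, the measured TCP pose, the force, the opening and the grip force at its end. only (a regular expression) keeps the lines of the reply that match it, lines (a string "A,B") keeps lines A to B, and quiet returns only ok. Shift and turn numbers lie between -1 and 1, and a call with a number outside is refused. Input that does not fit is refused with a message, and nothing moves.
- r.get_state(): the state, without advancing time (a new reading comes with each control period).
- r.capture(name): name is "scene" or "side" or "wrist"; returns a dict with "frame" (480x640x3 uint8, red, green, blue), "z_map" (480x640 float32, m along the optical axis (not along the pixel's ray), 0 where there is no reading), "fx", "fy", "cx", "cy" (pixels), "D" ([k1, k2, p1, p2, k3] as OpenCV has them; the pictures are not rectified), "cam_to_world" (4x4, takes a point from camera to world coordinates). Camera axes: x right, y down, z forward; pixel columns grow to the right and rows downward; lengths in m; the calibration is good to about 2 mm. A picture is of the moment at which its call begins.
- r.close_job(): hands the job in; it is judged then, once.
The state is a dict: "time_s": time; "joints": joint angles; "qd": joint speeds; "joint_torque": joint torques, N m; "tcp_pos": TCP position; "eef_rot": TCP orientation; "contact_force": force on the tool from outside, world axes, zero at the start; "moment": the same for the moment, N m; "gripper_width": finger opening in m; "gripper_force": force on a finger pad.
Only numpy, scipy, OpenCV 4.12 (cv2) and the standard library are available. Lean on these libraries where they do the work, as an engineer would, in place of code of your own. Each camera call takes 0.05 s, during which the arm holds its last target. There are 200 camera calls.

## Working session

There is one attempt and no reset: what is moved stays moved. The work goes in short steps, Python scripts to look and compute and a tool call to move; the robot and the scene stay as the last step left them, time stands still between calls to the robot, and variables do not carry over. Pictures are saved under pics/ and viewed, at most 14 in all, crops included, and the job is handed in when it is done.

```bash
ls; mkdir -p pics; python3 - <<'E'
from plant import r
import cv2,json
print(r.get_state(), r.grip_depth)
for n in ("scene","side","wrist"):
    c=r.capture(n); cv2.imwrite(f"pics/{n}0.png",c["frame"][:,:,::-1])
    print(n,c["fx"],c["cx"],c["cy"],c["D"],c["cam_to_world"], (c["z_map"]>0).mean())
E
```

```text
pics
{'time_s': 0.0, 'joints': array([ 8.49193787e+01,  2.05914210e+01,  6.33380277e-01, -1.79365296e-02,
       -7.01363655e+01, -1.65074185e+01]), 'qd': array([ 0.04725489, -0.04146005,  0.03595552, -0.0622872 ,  0.03819904,
        0.00092141]), 'joint_torque': array([-2.39096429e-03, -5.82713592e+01,  2.93059856e+01,  6.99760705e+00,
        6.95106952e-03, -1.64217281e-04]), 'tcp_pos': array([0.24820543, 0.62718145, 0.22562673]), 'eef_rot': array([ 1.79904694e+02, -1.06603713e-02, -2.15941393e+01]), 'contact_force': array([ 0.60229091, -0.72978636,  0.22133166]), 'moment': array([0.02422985, 0.00877911, 0.01059377]), 'gripper_force': 0.0, 'gripper_width': 0.087784000223993} 0.0188
scene 476.99835561351335 315.1887937170543 238.27313043489013 [-0.02771726  0.          0.          0.          0.        ] [[-0.71135359 -0.34130251  0.61440106 -0.05971252]
 [-0.70278578  0.35568887 -0.61609868  0.54771313]
 [-0.0082596  -0.87005633 -0.4928831   0.55772681]
 [ 0.          0.          0.          1.        ]] 0.85328125
side 549.1815872694259 312.0100460574933 238.48466461609277 [0.02818056 0.         0.         0.         0.        ] [[ 9.99740222e-01 -1.28864931e-02  1.87996260e-02  5.85383120e-01]
 [-2.27813089e-02 -5.90549279e-01  8.06679962e-01 -8.26197613e-01]
 [ 7.06829779e-04 -8.06898685e-01 -5.90689438e-01  5.81769225e-01]
 [ 0.00000000e+00  0.00000000e+00  0.00000000e+00  1.00000000e+00]] 0.9031282552083333
wrist 343.5284612010472 322.6566115484092 234.9232515756999 [-0.02072532  0.          0.          0.          0.        ] [[-0.36828904 -0.89636572 -0.24676238  0.31487819]
 [-0.92970941  0.35562058  0.0957832   0.60095282]
 [ 0.001897    0.26469321 -0.96433081  0.3834585 ]
 [ 0.          0.          0.          1.        ]] 0.98171875
```

View pics/scene0.png

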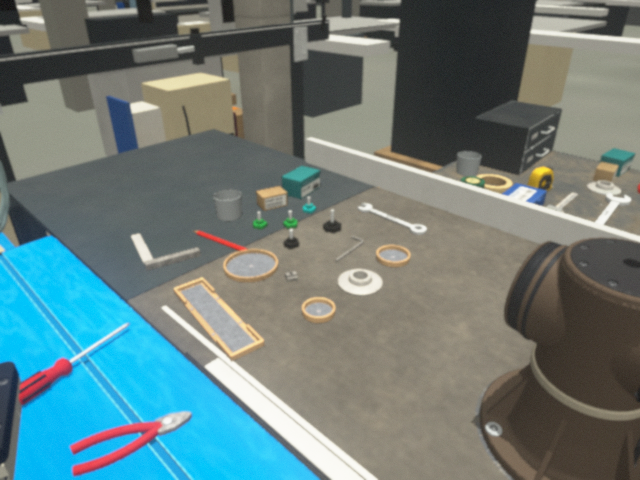

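View pics/side0.png

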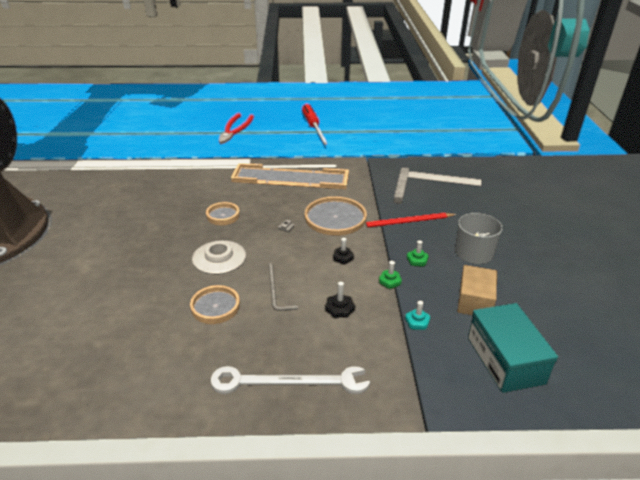

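The side view shows the spanner at (290,380), black knobs at (340,302) large and (343,250) small, and the flange at (219,256). The cups are at (215,303) large and (222,212) small, the dish at (336,214), the cradle at (290,176), the nut at (286,226) and the hex key at (280,290). The scene view agrees. The green and turquoise knobs are decoys.

```bash
cat > h.py <<'E'
import numpy as np, cv2
from plant import r
def cloud(c):
    h,w=c["z_map"].shape
    K=np.array([[c["fx"],0,c["cx"]],[0,c["fy"],c["cy"]],[0,0,1]])
    u,v=np.meshgrid(np.arange(w),np.arange(h))
    n=cv2.undistortPoints(np.stack([u,v],-1).reshape(-1,1,2).astype(float),K,np.array(c["D"])).reshape(h,w,2)
    d=np.concatenate([n,np.ones((h,w,1))],-1)@c["cam_to_world"][:3,:3].T   # world ray per pixel
    o=c["cam_to_world"][:3,3]
    return d,o,o+d*c["z_map"][...,None]
def onplane(d,o,m,z):
    dd=d[m]; return (o+dd*((z-o[2])/dd[:,2])[:,None])[:,:2]
def circ(p):
    A=np.c_[2*p,np.ones(len(p))]; s=np.linalg.lstsq(A,(p**2).sum(1),rcond=None)[0]
    return s[:2],np.sqrt(s[2]+s[0]**2+s[1]**2)
def tool():
    s=r.get_state(); from scipy.spatial.transform import Rotation as R
    return s["tcp_pos"],R.from_euler("xyz",s["eef_rot"],degrees=True).as_matrix(),s
E
cat > m.py <<'E'
import sys; from h import *
np.set_printoptions(precision=4,suppress=True)
est={}
for name in ("side","scene"):
    c=r.capture(name); d,o,P=cloud(c); hsv=cv2.cvtColor(c["frame"],cv2.COLOR_RGB2HSV)
    H,S,V=[hsv[...,i].astype(int) for i in range(3)]
    ok=c["z_map"]>0
    T=P[...,0:2]
    base=ok&(P[...,2]>-.02)&(P[...,2]<.09)&(T[...,0]>.3)&(T[...,0]<.9)&(T[...,1]>-.36)&(T[...,1]<.36)
    print(name,"table z",np.median(P[...,2][base&(abs(P[...,2])<.006)]))
    masks={"wood":base&(H>8)&(H<25)&(S>110)&(V>120),"steel":base&(S<40)&(V>165),"black":base&(V<45)&(P[...,2]>.006)}
    for k,m in masks.items():
        mm=cv2.morphologyEx(m.astype(np.uint8),cv2.MORPH_CLOSE,np.ones((3,3))) if k!="black" else m.astype(np.uint8)
        n,l,st,ce=cv2.connectedComponentsWithStats(mm)
        for i in range(1,n):
            if st[i,4]<25: continue
            q=P[(l==i)&m]; 
            rect=cv2.minAreaRect(q[:,:2].astype(np.float32)*1000)
            print(k,ce[i].round(),st[i,4],"med",np.median(q,0),"zmax",q[:,2].max(),"rect",np.round(rect[0],1),np.round(rect[1],1),round(rect[2],1))
E
python3 m.py
```

```text
side table z -0.0003297629888112108
wood [246. 174.] 160 med [0.4692 0.1731 0.0068] zmax 0.011769547551045534 rect [473.9 197.7] [68.4 54.3] 79.4
wood [335. 171.] 70 med [0.6559 0.2007 0.0075] zmax 0.013279705250568541 rect [662.2 197.5] [22.8 53. ] 55.0
wood [330. 186.] 102 med [0.6446 0.1421 0.0055] zmax 0.011577286115719176 rect [640.5 143.2] [ 8.7 65.7] 77.0
wood [300. 185.] 25 med [0.5834 0.1527 0.0031] zmax 0.005329020806601914 rect [583.3 152.6] [ 8.7 24.8] 89.3
wood [335. 217.] 367 med [0.6478 0.0044 0.0086] zmax 0.013404803950052835 rect [649.   32.6] [114.3 115.8] 33.2
wood [222. 214.] 214 med [0.4364 0.0288 0.0079] zmax 0.014185093415311156 rect [436.2  42.9] [56.6 62.5] 8.6
wood [478. 286.] 1202 med [ 0.8483 -0.2127  0.0398] zmax 0.04278347367133539 rect [ 850.4 -202. ] [70.8 48.4] 73.5
wood [214. 305.] 424 med [ 0.4518 -0.2182  0.009 ] zmax 0.014668135415574879 rect [ 452.7 -207.3] [69.6 73.7] 5.3
steel [206. 163.] 709 med [ 0.3769  0.255  -0.0006] zmax 0.002655504013452936 rect [386.5 254.2] [173.   52.7] 0.7
steel [299. 166.] 255 med [ 0.5903  0.2383 -0.0003] zmax 0.00
[... 1544 characters left out ...]
2.4  31.2] [98.2 92.3] 21.6
steel [360. 282.] 927 med [ 0.4329 -0.0715  0.0063] zmax 0.021030730507522577 rect [444.3 -86.4] [96.1 99. ] 73.8
steel [217. 318.] 1682 med [0.5508 0.1883 0.0037] zmax 0.0068452082806365055 rect [564.7 186.6] [ 43.  216.7] 81.6
steel [318. 309.] 252 med [0.4389 0.0415 0.0029] zmax 0.005448972926343276 rect [440.   40.5] [43.5 40.2] 78.7
steel [239. 379.] 2970 med [0.3955 0.2495 0.0006] zmax 0.0036500026749858305 rect [481.8 253.3] [363.6  44.9] 0.0
steel [116. 331.] 48 med [0.6342 0.3421 0.017 ] zmax 0.01894411840952448 rect [635.1 340.4] [ 6.1 36.6] 10.5
steel [184. 415.] 73 med [0.3995 0.3548 0.0108] zmax 0.013115595619487497 rect [400.7 353.3] [13.4 17.6] 89.8
```

View pics/wrist0.png

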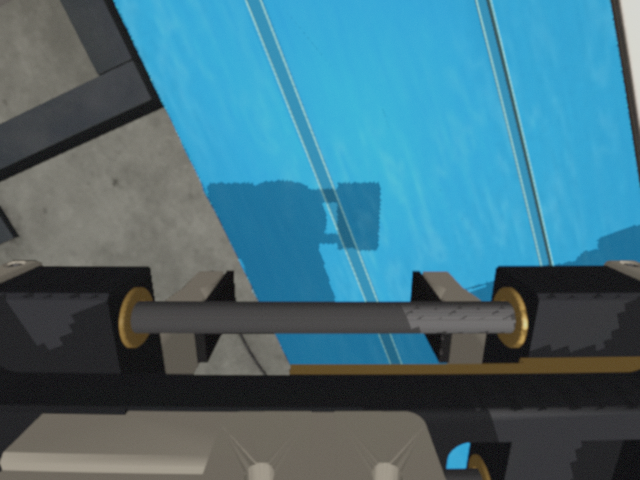

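The wrist view shows the tool over the blue side table with the fingers at about (200,320) and (450,320); no parts are visible in it. Next I refine the positions.

```bash
cat > m2.py <<'E'
from h import *
np.set_printoptions(precision=4,suppress=True)
for name in ("side","scene"):
    c=r.capture(name); d,o,P=cloud(c); ok=c["z_map"]>0
    rgb=c["frame"].astype(int); X,Y,Z=P[...,0],P[...,1],P[...,2]
    near=lambda x,y,R:ok&(np.hypot(X-x,Y-y)<R)
    print(name)
    for n,x,y,ro in (("dish",.651,.032,.058),("scup",.438,.042,.031),("lcup",.4535,-.208,.037)):
        m=near(x,y,ro+.012)&(Z>.0095)&(Z<.018); print(n,m.sum(),circ(P[m][:,:2]))
    m=near(.445,-.085,.035)&(Z>.0155)&(Z<.024); p=P[m][:,:2]; print("hub",m.sum(),cv2.minEnclosingCircle(p.astype(np.float32)),p.mean(0))
    for n,x,y in (("sknob",.655,-.095),("lknob",.642,-.215)):
        m=near(x,y,.03)&(Z>.026)&(Z<.06); q=P[m]; v=q.mean(0)-o; v=v[:2]/np.linalg.norm(v[:2])
        print(n,m.sum(),np.median(q[:,:2],0)+.003*v,"top",q[:,2].max())
        m=near(x,y,.035)&(Z>.006)&(Z<.0165); print("  head",cv2.minEnclosingCircle(P[m][:,:2].astype(np.float32)))
    for n,x,y,zlo,zhi in (("spanner",.566,-.345,.0045,.014),("cradle",.563,.185,.0085,.016)):
        m=ok&(abs(X-x)<.14)&(abs(Y-y)<.055)&(Z>zlo)&(Z<zhi)
        if n=="spanner": m&=rgb.min(-1)>120
        rc=cv2.minAreaRect(P[m][:,:2].astype(np.float32)*1000); print(n,m.sum(),rc)
        if n=="spanner":
            s=m&(abs(X-.566)<.05); print("  shank fit y=ax+b",np.polyfit(X[s],Y[s],1), Y[s].mean(), X[s].mean())
    m=ok&(abs(X-.566)<.15)&(Y<-.37)&(Y>-.6)&(Z>.02); print("fence", P[m].min(0) if m.any() else 0,P[m].max(0) if m.any() else 0)
    for n,x,y in (("hex",.552,-.14),("nut",.55,.0)):
        m=ok&(abs(X-x)<.06)&(abs(Y-y)<.08)&(Z>.0035)&(Z<.014); print(n,m.sum(),np.median(P[m],0),P[m].min(0),P[m].max(0))
E
python3 m2.py
```

```text
side
dish 279 (array([0.6498, 0.0336]), np.float64(0.05577656620162247))
scup 172 (array([0.4354, 0.0435]), np.float64(0.028910061537862793))
lcup 369 (array([ 0.4515, -0.2063]), np.float64(0.03473906946063334))
hub 222 ((0.44362661242485046, -0.08438021689653397), 0.023999828845262527) [ 0.4428 -0.0857]
sknob 44 [ 0.656  -0.0893] top 0.04162920791756264
  head ((0.6550614237785339, -0.09036695957183838), 0.019367845728993416)
lknob 86 [ 0.6425 -0.2128] top 0.05278045738884918
  head ((0.6418134570121765, -0.2146500051021576), 0.023511968553066254)
spanner 1787 ((567.3313598632812, -351.3258972167969), (41.4183235168457, 206.596435546875), 88.84043884277344)
  shank fit y=ax+b [-0.0258 -0.3375] -0.3520699532669146 0.5658542438253049
cradle 293 ((562.9290161132812, 185.23348999023438), (70.20735168457031, 241.54315185546875), 81.55447387695312)
fence [ 0.416  -0.5153  0.0411] [ 0.716  -0.4847  0.086 ]
hex 200 [ 0.5387 -0.1833  0.0051] [ 0.5305 -0.2186  0.0035] [ 0.577  -0.108   0.0077]
nut 244 [0.5939 0.0053 0.0086] [ 0.5442 -0.0134  0.0035] [0.61   0.0746 0.0135]
scene
dish 222 (arra
[... 353 characters left out ...]
92711353302, -0.08681768923997879), 0.01963358372449875)
lknob 30 [ 0.64   -0.2121] top 0.05111605568934885
  head ((0.638110339641571, -0.2103607952594757), 0.023683594539761543)
spanner 327 ((565.0914306640625, -350.3752746582031), (39.274391174316406, 209.6818084716797), 88.4112319946289)
  shank fit y=ax+b [-0.0178 -0.3387] -0.348712911103218 0.5646639110715076
cradle 421 ((560.8303833007812, 187.74423217773438), (65.55952453613281, 242.55950927734375), 81.65011596679688)
fence [ 0.416 -0.6    0.02 ] [ 0.7158 -0.4784  0.0857]
hex 75 [ 0.5357 -0.167   0.0046] [ 0.5258 -0.217   0.0035] [ 0.5752 -0.0732  0.0067]
nut 241 [0.5913 0.0198 0.0089] [ 0.5388 -0.0732  0.0035] [0.6097 0.0787 0.0135]
```

Both views agree to about 3 mm, so I use the averages. I first swing towards the work while turning to yaw 0.

Careful with the scale: shifts go in shares of 600 mm and turns go in shares of 2 rad. That gives: 0.32 m / 0.6 = 0.5333, 0.2585 m / 0.6 = 0.4308, -21.59 degrees / 114.5916 = -0.1884.

Request:
shift_gripper(steps={"ticks": [[0.1333,0.1083,0.01,0,0,-0.0471],[0.2667,0.2167,0.0208,0,0,-0.0942],[0.4,0.325,0.0333,0,0,-0.1414],[0.5333,0.4308,0.0417,0,0,-0.1884],[0.5333,0.4308,0.0417,0,0,-0.1884],[0.5333,0.4308,0.0417,0,0,-0.1884],[0.5333,0.4308,0.0417,0,0,-0.1884],[0.5333,0.4308,0.0417,0,0,-0.1884],[0.5333,0.4308,0.0417,0,0,-0.1884],[0.5333,0.4308,0.0417,0,0,-0.1884],[0.5333,0.4308,0.0417,0,0,-0.1884],[0.5333,0.4308,0.0417,0,0,-0.1884]]}, aperture=0.04, grip_force=30)

```text
time_s: 1.35
tcp_pos: [0.4516, 0.2676, 0.2017]
eef_rot: [-180.0, -0.0, -0.2]
contact_force: [-0.8, 0.4, 0.6]
gripper_width: 0.0402
gripper_force: 0.0
```

Converted, 0.359 m / 0.6 = 0.5983, 0.204 m / 0.6 = 0.34.

Request:
shift_gripper(steps={"ticks": [[0.34,0.5983,0.1667,0,0,0],[0.34,0.5983,0.1667,0,0,0],[0.34,0.5983,0.1667,0,0,0],[0.34,0.5983,0.1667,0,0,0],[0.34,0.5983,0.1667,0,0,0],[0.34,0.5983,0.1667,0,0,0],[0.34,0.5983,0.1667,0,0,0],[0.34,0.5983,0.1667,0,0,0],[0.34,0.5983,0.1667,0,0,0],[0.34,0.5983,0.1667,0,0,0],[0.34,0.5983,0.1667,0,0,0],[0.34,0.5983,0.1667,0,0,0]]})

```text
time_s: 2.35
tcp_pos: [0.6554, -0.0912, 0.0996]
eef_rot: [180.0, 0.1, -0.1]
contact_force: [0.4, 0.1, 0.8]
gripper_width: 0.0401
gripper_force: 0.0
```

```bash
cat > w.py <<'E'
import sys; from h import *
c=r.capture("wrist"); cv2.imwrite(f"pics/{sys.argv[1]}.png",c["frame"][:,:,::-1])
t,R,s=tool(); d,o,P=cloud(c); ok=c["z_map"]>0
K=np.array([[c["fx"],0,c["cx"]],[0,c["fy"],c["cy"]],[0,0,1]]); M=np.linalg.inv(c["cam_to_world"])
print(t,s["eef_rot"],"tip px",cv2.projectPoints(t[None],M[:3,:3],M[:3,3],K,np.array(c["D"]))[0].ravel())
x,y,zl,zh=map(float,sys.argv[2:6])
m=ok&(np.hypot(P[...,0]-x,P[...,1]-y)<.03)&(P[...,2]>zl)&(P[...,2]<zh)
v,u=np.nonzero(m)
print(m.sum(), np.median(P[m],0) if m.any() else "", u.mean() if m.any() else "", v.mean() if m.any() else "")
E
python3 w.py w1 .6545 -.089 .026 .05
```

```text
[ 0.6549902  -0.08975073  0.10035228] [ 1.79989418e+02  9.23964382e-02 -7.85746031e-02] tip px [319.13870013 290.97948458]
176 [ 0.65557673 -0.08912218  0.04012461] 319.34090909090907 251.3465909090909
```

View pics/w1.png

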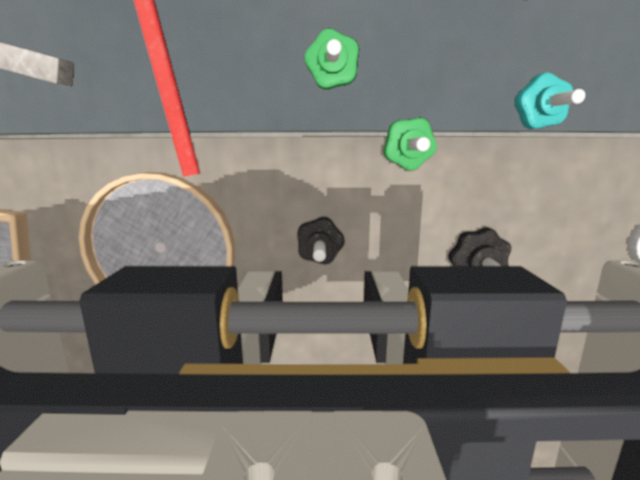

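The small knob is at (320,240) with its stud top at (319,251), midway between the fingers at (262,300) and (378,300). I descend and grip.

Converted, 0.078 m / 0.6 = 0.13, 0.04 m / 0.6 = 0.0667.

Request:
shift_gripper(steps={"ticks": [[0,0,0.0667,0,0,0],[0,0,0.13,0,0,0],[0,0,0.13,0,0,0],[0,0,0.13,0,0,0]]})

```text
time_s: 2.73
tcp_pos: [0.6534, -0.0881, 0.0227]
eef_rot: [180.0, 0.2, 0.1]
contact_force: [0.3, 0.4, 0.5]
gripper_width: 0.0396
gripper_force: 0.0
```

Request:
shift_gripper(steps={"ticks": [[0,0,0,0,0,0],[0,0,0,0,0,0],[0,0,0,0,0,0],[0,0,0,0,0,0],[0,0,0,0,0,0],[0,0,0,0,0,0]]}, aperture=0, grip_force=30)

```text
time_s: 3.23
tcp_pos: [0.6552, -0.0895, 0.0244]
eef_rot: [-180.0, -0.1, -0.0]
contact_force: [0.5, 0.9, 3.5]
gripper_width: 0.0066
gripper_force: 30.0
```

Request:
shift_gripper(steps={"ticks": [[0,0,-0.05,0,0,0],[0,0,-0.1,0,0,0],[0,0,-0.1,0,0,0]]})

```text
time_s: 3.48
tcp_pos: [0.6584, -0.0897, 0.0898]
eef_rot: [180.0, -0.5, 0.1]
contact_force: [1.4, 0.5, -0.5]
gripper_width: 0.0066
gripper_force: 30.0
```

Converted, -0.22 m / 0.6 = -0.3667, -0.134 m / 0.6 = -0.2233.

Request:
shift_gripper(steps={"ticks": [[-0.3667,-0.2233,0,0,0,0],[-0.3667,-0.2233,0,0,0,0],[-0.3667,-0.2233,0,0,0,0],[-0.3667,-0.2233,0,0,0,0],[-0.3667,-0.2233,0,0,0,0],[-0.3667,-0.2233,0,0,0,0],[-0.3667,-0.2233,0,0,0,0],[-0.3667,-0.2233,0,0,0,0],[-0.3667,-0.2233,0.0333,0,0,0]]})

```text
time_s: 4.23
tcp_pos: [0.4375, 0.0464, 0.0668]
eef_rot: [-179.8, -0.4, 0.2]
contact_force: [1.3, 0.6, -0.2]
gripper_width: 0.0068
gripper_force: 30.0
```

```bash
python3 - <<'E'
from h import *
c=r.capture("side"); cv2.imwrite("pics/s1.png",cv2.resize(c["frame"][140:340,120:400,::-1],None,fx=2.5,fy=2.5))
E
```

```text
(no output)
```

View pics/s1.png

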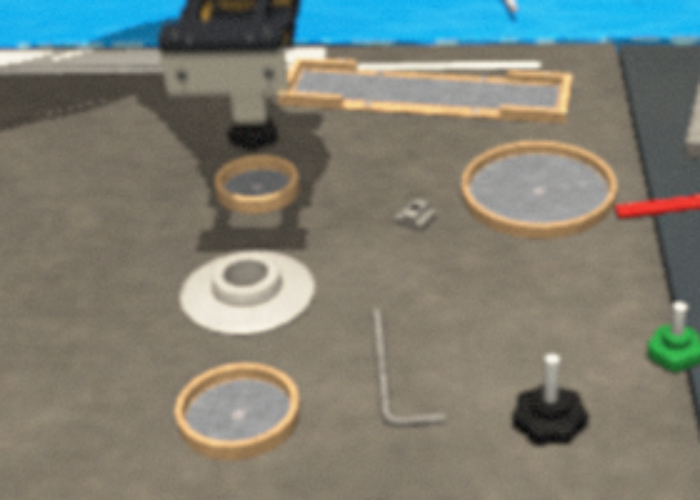

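The knob at crop (252,133) hangs above the small cup at (257,182). I lower and release it.

Converted, 0.036 m / 0.6 = 0.06, 0.018 m / 0.6 = 0.03.

Request:
shift_gripper(steps={"ticks": [[0,0,0.03,0,0,0],[0,0,0.06,0,0,0],[0,0,0.06,0,0,0],[0,0,0.06,0,0,0]]})

```text
time_s: 4.62
tcp_pos: [0.4347, 0.0438, 0.0272]
eef_rot: [179.9, 0.1, -0.0]
contact_force: [-0.5, 0.2, -0.1]
gripper_width: 0.0068
gripper_force: 30.0
```

Request:
shift_gripper(steps={"ticks": [[0,0,0,0,0,0],[0,0,0,0,0,0],[0,0,0,0,0,0],[0,0,0,0,0,0]]}, aperture=0.04, grip_force=30)

```text
time_s: 4.95
tcp_pos: [0.4352, 0.0446, 0.0282]
eef_rot: [-180.0, -0.1, -0.0]
contact_force: [-0.3, -0.9, -0.5]
gripper_width: 0.0281
gripper_force: 0.0
```

Request:
shift_gripper(steps={"ticks": [[0,0,-0.0667,0,0,0],[0,0,-0.1167,0,0,0],[0,0,-0.1167,0,0,0]]})

```text
time_s: 5.2
tcp_pos: [0.4381, 0.0459, 0.1029]
eef_rot: [-179.8, -0.5, 0.1]
contact_force: [0.9, 0.3, -0.2]
gripper_width: 0.0395
gripper_force: 0.0
```

Converted, 0.257 m / 0.6 = 0.4283, 0.207 m / 0.6 = 0.345.

Request:
shift_gripper(steps={"ticks": [[0.345,0.4283,0,0,0,0],[0.345,0.4283,0,0,0,0],[0.345,0.4283,0,0,0,0],[0.345,0.4283,0,0,0,0],[0.345,0.4283,0,0,0,0],[0.345,0.4283,0,0,0,0],[0.345,0.4283,0,0,0,0],[0.345,0.4283,0,0,0,0],[0.345,0.4283,0,0,0,0],[0.345,0.4283,0,0,0,0]]})

```text
time_s: 6.03
tcp_pos: [0.6421, -0.2144, 0.0966]
eef_rot: [-180.0, 0.1, -0.2]
contact_force: [-0.5, 0.1, -0.3]
gripper_width: 0.04
gripper_force: 0.0
```

```bash
python3 w.py w2 .6415 -.2125 .03 .06; python3 m2.py | grep -E "scene|side|sknob"; sed 's/.655,-.095/.435,.0445/' m2.py > m3.py; python3 m3.py | grep -A1 sknob
```

```text
[ 0.6414338  -0.21322255  0.09689291] [-1.79985803e+02  6.27003240e-02 -9.60918125e-02] tip px [319.59186603 291.16049005]
228 [ 0.64256926 -0.21310108  0.04975155] 320.4298245614035 256.7894736842105
side
sknob 43 [0.4343 0.0439] top 0.04580920894804652
  head ((0.4356474280357361, 0.044614747166633606), 0.03301204741001129)
--
sknob 41 [0.433 0.044] top 0.04593561015517267
  head ((0.4335297644138336, 0.04455183446407318), 0.03349149972200394)m2.py:12: RuntimeWarning: Mean of empty slice.
  m=near(x,y,.03)&(Z>.026)&(Z<.06); q=P[m]; v=q.mean(0)-o; v=v[:2]/np.linalg.norm(v[:2])
  ret = um.true_divide(
  return _methods._mean(a, axis=axis, dtype=dtype,
Traceback (most recent call last):
  File "m2.py", line 13, in <module>
    print(n,m.sum(),np.median(q[:,:2],0)+.003*v,"top",q[:,2].max())
                                                      ~~~~~~~~~~^^
ValueError: zero-size array to reduction operation maximum which has no identity
```

The small knob is seated: its stud top is 45 mm up and it is centred. The large knob's stud is between the fingers, so I grip it next.

Converted, 0.072 m / 0.6 = 0.12, 0.04 m / 0.6 = 0.0667.

Request:
shift_gripper(steps={"ticks": [[0.0017,0,0.0667,0,0,0],[0.0017,0,0.12,0,0,0],[0.0017,0,0.12,0,0,0],[0.0017,0,0.12,0,0,0]]})

```text
time_s: 6.57
tcp_pos: [0.6415, -0.2116, 0.0249]
eef_rot: [-180.0, 0.2, 0.1]
contact_force: [0.7, 0.0, 1.6]
gripper_width: 0.0403
gripper_force: 0.0
```

Request:
shift_gripper(steps={"ticks": [[0,0,0,0,0,0],[0,0,0,0,0,0],[0,0,0,0,0,0],[0,0,0,0,0,0],[0,0,0,0,0,0],[0,0,0,0,0,0]]}, aperture=0, grip_force=30)

```text
time_s: 7.07
tcp_pos: [0.6431, -0.2126, 0.0263]
eef_rot: [180.0, -0.1, 0.0]
contact_force: [0.7, 0.2, 4.0]
gripper_width: 0.007
gripper_force: 30.0
```

Request:
shift_gripper(steps={"ticks": [[0,0,-0.05,0,0,0],[0,0,-0.1,0,0,0],[-0.0667,-0.0033,-0.1,0,0,0],[-0.1333,-0.0067,-0.1,0,0,0],[-0.2,-0.0083,-0.1,0,0,0],[-0.2667,-0.01,-0.1,0,0,0],[-0.3183,-0.0117,-0.1,0,0,0],[-0.3183,-0.0117,-0.1,0,0,0],[-0.3183,-0.0117,-0.0667,0,0,0]]})

```text
time_s: 7.82
tcp_pos: [0.4528, -0.206, 0.0691]
eef_rot: [179.9, -0.4, 0.0]
contact_force: [1.6, 0.5, 0.7]
gripper_width: 0.0068
gripper_force: 30.0
```

```bash
python3 - <<'E'
from h import *
c=r.capture("side"); cv2.imwrite("pics/s2.png",cv2.resize(c["frame"][140:340,120:400,::-1],None,fx=2,fy=2))
E
```

```text
(no output)
```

View pics/s2.png

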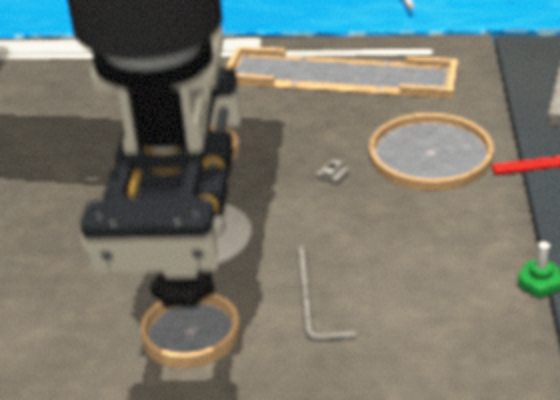

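The knob head at (183,290) is over the large cup at (190,327), and parallax explains the sideways shift. I lower and release it.

Converted, 0.036 m / 0.6 = 0.06, 0.018 m / 0.6 = 0.03.

Request:
shift_gripper(steps={"ticks": [[0,0,0.03,0,0,0],[0,0,0.06,0,0,0],[0,0,0.06,0,0,0],[0,0,0.06,0,0,0]]})

```text
time_s: 8.2
tcp_pos: [0.4512, -0.2055, 0.0292]
eef_rot: [-180.0, 0.1, -0.0]
contact_force: [0.8, -0.3, -0.2]
gripper_width: 0.0069
gripper_force: 30.0
```

Request:
shift_gripper(steps={"ticks": [[0,0,0,0,0,0],[0,0,0,0,0,0],[0,0,0,0,0,0],[0,0,0,0,0,0]]}, aperture=0.04, grip_force=30)

```text
time_s: 8.53
tcp_pos: [0.4522, -0.2055, 0.0302]
eef_rot: [180.0, -0.1, 0.0]
contact_force: [0.5, 0.2, -0.9]
gripper_width: 0.0284
gripper_force: 0.0
```

Request:
shift_gripper(steps={"ticks": [[0,0,-0.0667,0,0,0],[0,0,-0.1167,0,0,0],[0,0,-0.1167,0,0,0]]}, aperture=0.08)

```text
time_s: 8.78
tcp_pos: [0.4554, -0.2062, 0.1054]
eef_rot: [179.9, -0.5, 0.1]
contact_force: [1.0, -0.6, 0.4]
gripper_width: 0.0481
gripper_force: 0.0
```

Converted, -0.1215 m / 0.6 = -0.2025, -0.08 m / 0.6 = -0.1333.

Request:
shift_gripper(steps={"ticks": [[-0.0142,-0.0667,0,0,0,0],[-0.0142,-0.1333,0,0,0,0],[-0.0142,-0.2025,0,0,0,0],[-0.0142,-0.2025,0.05,0,0,0],[-0.0142,-0.2025,0.1,0,0,0],[-0.0142,-0.2025,0.1,0,0,0]]})

```text
time_s: 9.28
tcp_pos: [0.4403, -0.0834, 0.0362]
eef_rot: [180.0, 0.3, 0.1]
contact_force: [-2.3, -0.4, -0.6]
gripper_width: 0.0798
gripper_force: 0.0
```

```bash
python3 - <<'E'
from h import *
c=r.capture("side"); cv2.imwrite("pics/s3.png",cv2.resize(c["frame"][140:340,120:400,::-1],None,fx=2.5,fy=2.5))
E
python3 w.py w3 .443 -.0835 .0155 .024
```

```text
[ 0.44277461 -0.08418172  0.03961482] [1.79952428e+02 1.32771542e-01 2.55504234e-02] tip px [322.37464867 288.08625605]
2463 [ 0.44808136 -0.08290473  0.01841795] 319.9358505887129 265.6191636215997
```

View pics/s3.png

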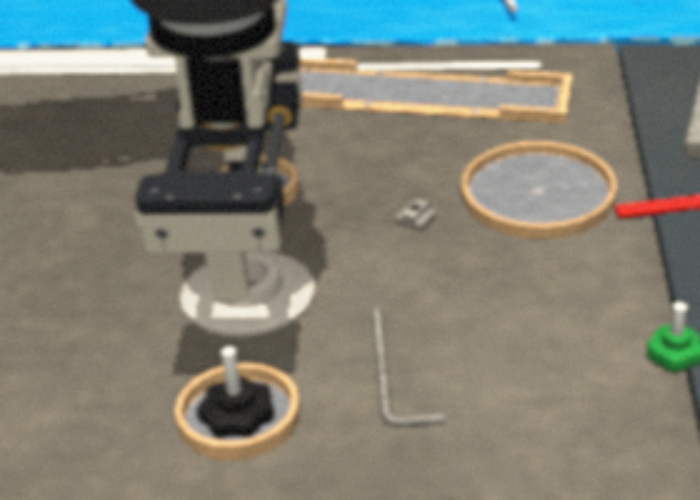

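The large knob sits centred in its cup at (235,405), and the fingers straddle the flange hub at about (250,290). I go down and grip.

Converted, 0.0275 m / 0.6 = 0.0458, 0.015 m / 0.6 = 0.025.

Request:
shift_gripper(steps={"ticks": [[0.0017,0,0.025,0,0,0],[0.0017,0,0.0458,0,0,0],[0.0017,0,0.0458,0,0,0]]})

```text
time_s: 9.63
tcp_pos: [0.4443, -0.0846, 0.0121]
eef_rot: [180.0, 0.0, -0.1]
contact_force: [-0.2, 0.1, -0.2]
gripper_width: 0.0803
gripper_force: 0.0
```

Request:
shift_gripper(steps={"ticks": [[0,0,0,0,0,0],[0,0,0,0,0,0],[0,0,0,0,0,0],[0,0,0,0,0,0],[0,0,0,0,0,0],[0,0,0,0,0,0]]}, aperture=0.03, grip_force=50)

```text
time_s: 10.13
tcp_pos: [0.4446, -0.0839, 0.0125]
eef_rot: [-180.0, -0.1, -0.0]
contact_force: [0.7, 1.2, 0.2]
gripper_width: 0.0456
gripper_force: 2.8
```

Request:
shift_gripper(steps={"ticks": [[0,0,-0.05,0,0,0],[0,0,-0.1,0,0,0],[0,0,-0.1333,0,0,0],[0,0,-0.1333,0,0,0]]})

```text
time_s: 10.47
tcp_pos: [0.4467, -0.0836, 0.0959]
eef_rot: [-180.0, -0.4, 0.0]
contact_force: [0.8, 0.4, -2.6]
gripper_width: 0.0433
gripper_force: 48.1
```

```bash
python3 - <<'E'
from h import *
c=r.capture("side"); a=c["frame"][140:340,120:400,::-1]
b=r.capture("wrist"); cv2.imwrite("pics/s4.png",np.hstack([cv2.resize(a,(560,400)),cv2.resize(b["frame"][200:400,260:380,::-1],(240,400))]))
for n,cc in(("side",c),("wrist",b),("scene",r.capture("scene"))):
    d,o,P=cloud(cc); m=(cc["z_map"]>0)&(np.hypot(P[...,0]-.444,P[...,1]+.084)<.06)&(P[...,2]>.076)&(P[...,2]<.094)&(cc["frame"].min(-1)>60)
    p=P[m]; print(n,m.sum(),cv2.minEnclosingCircle(p[:,:2].astype(np.float32)),np.percentile(p[:,2],[5,50,95]))
print(tool()[0])
E
```

```text
side 905 ((0.4444096088409424, -0.08552137762308121), 0.046253085136413574) [0.08535857 0.08894358 0.09147526]
wrist 10087 ((0.4427628219127655, -0.08405264467000961), 0.04554839804768562) [0.08499647 0.08742579 0.08958867]
scene 632 ((0.4404812157154083, -0.08171198517084122), 0.04587399214506149) [0.08171    0.08601328 0.09177162]
[ 0.44358076 -0.08395703  0.09151415]
```

View pics/s4.png

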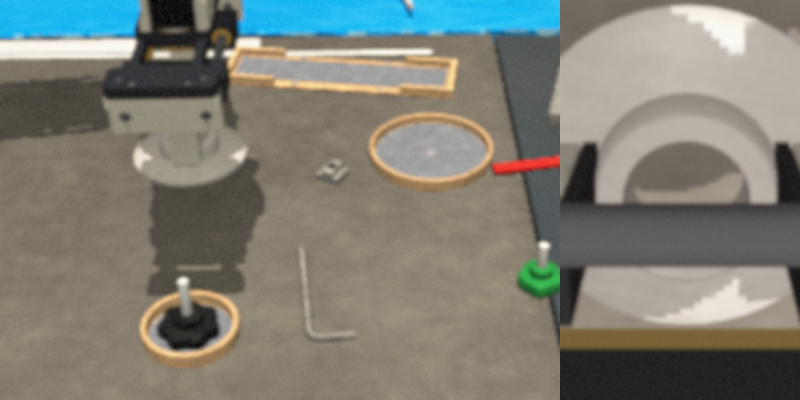

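The flange is held level at about (190,155), centred on the TCP. I carry it over the dish, 30 mm up.

Converted, 0.205 m / 0.6 = 0.3417, -0.118 m / 0.6 = -0.1967.

Request:
shift_gripper(steps={"ticks": [[0.0583,-0.0333,0,0,0,0],[0.1167,-0.0667,0,0,0,0],[0.175,-0.1,0,0,0,0],[0.2333,-0.1333,0,0,0,0],[0.2917,-0.1667,0,0,0,0],[0.3417,-0.1967,0,0,0,0],[0.3417,-0.1967,0.05,0,0,0],[0.3417,-0.1967,0.075,0,0,0],[0.3417,-0.1967,0.075,0,0,0]]})

```text
time_s: 11.37
tcp_pos: [0.6453, 0.0334, 0.0402]
eef_rot: [179.9, 0.6, -0.0]
contact_force: [-1.8, -0.5, -3.0]
gripper_width: 0.0433
gripper_force: 48.1
```

```bash
python3 - <<'E'
from h import *
c=r.capture("side"); cv2.imwrite("pics/s5.png",cv2.resize(c["frame"][140:300,240:440,::-1],None,fx=3,fy=3))
for n,cc in(("side",c),("wrist",r.capture("wrist")),("scene",r.capture("scene"))):
    d,o,P=cloud(cc); R=np.hypot(P[...,0]-.6485,P[...,1]-.0345); ok=cc["z_map"]>0
    m=ok&(R<.07)&(P[...,2]>.007)&(P[...,2]<.015)&(R>.05); print(n,m.sum(),circ(P[m][:,:2]))
    m=ok&(R<.06)&(P[...,2]>.036)&(P[...,2]<.052)&(cc["frame"].min(-1)>60)
    print(m.sum(),cv2.minEnclosingCircle(P[m][:,:2].astype(np.float32)),tool()[0])
E
```

```text
side 287 (array([0.6502814 , 0.03310483]), np.float64(0.05586471138433186))
223 ((0.6353588700294495, 0.02351653203368187), 0.037834279239177704) [0.64902641 0.03368289 0.04658704]
wrist 2820 (array([0.65279375, 0.0336997 ]), np.float64(0.05386488139914022))
8272 ((0.6440613269805908, 0.031766295433044434), 0.043137647211551666) [0.64902641 0.03368289 0.04658704]
scene 225 (array([0.64562249, 0.03664872]), np.float64(0.055796536568452244))
634 ((0.6421710252761841, 0.03482319414615631), 0.045589447021484375) [0.64902641 0.03368289 0.04658704]
```

View pics/s5.png

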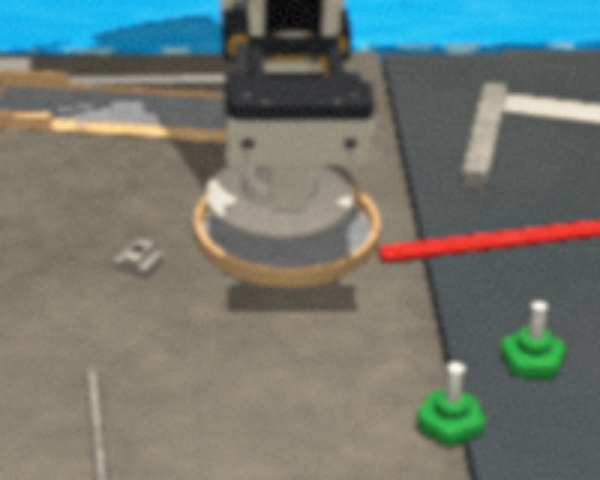

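The flange at about (283,205) is over the dish at (287,225), some 3 mm short in x. I correct by 2.5 mm in x, lower and release.

Converted, 0.031 m / 0.6 = 0.0517, 0.024 m / 0.6 = 0.04.

Request:
shift_gripper(steps={"ticks": [[0.0042,-0.0017,0.02,0,0,0],[0.0042,-0.0017,0.04,0,0,0],[0.0042,-0.0017,0.0517,0,0,0],[0.0042,-0.0017,0.0517,0,0,0],[0.0042,-0.0017,0.0517,0,0,0]]})

```text
time_s: 11.93
tcp_pos: [0.6515, 0.0349, 0.0156]
eef_rot: [180.0, 0.0, -0.0]
contact_force: [0.0, -0.4, -3.1]
gripper_width: 0.043
gripper_force: 48.1
```

Request:
shift_gripper(steps={"ticks": [[0,0,0,0,0,0],[0,0,0,0,0,0],[0,0,0,0,0,0],[0,0,0,0,0,0],[0,0,0,0,0,0],[0,0,0,0,0,0]]}, aperture=0.08)

```text
time_s: 12.43
tcp_pos: [0.6519, 0.035, 0.0162]
eef_rot: [-180.0, -0.0, 0.0]
contact_force: [-0.5, -0.1, 0.4]
gripper_width: 0.0768
gripper_force: 0.0
```

Request:
shift_gripper(steps={"ticks": [[0,0,-0.0667,0,0,0],[0,0,-0.1333,0,0,0],[0,0,-0.1667,0,0,0],[0,0,-0.1667,0,0,0]]}, aperture=0.04)

```text
time_s: 12.77
tcp_pos: [0.6552, 0.0357, 0.1224]
eef_rot: [-179.9, -0.5, 0.1]
contact_force: [0.9, 0.6, 0.5]
gripper_width: 0.0589
gripper_force: 0.0
```

Converted, 0.387 m / 0.6 = 0.645, -0.084 m / 0.6 = -0.14, 1.2 degrees / 114.5916 = 0.0105.

Request:
shift_gripper(steps={"ticks": [[-0.14,0.645,0,0,0,0.0105],[-0.14,0.645,0,0,0,0.0105],[-0.14,0.645,0,0,0,0.0105],[-0.14,0.645,0,0,0,0.0105],[-0.14,0.645,0,0,0,0.0105],[-0.14,0.645,0,0,0,0.0105],[-0.14,0.645,0,0,0,0.0105],[-0.14,0.645,0,0,0,0.0105],[-0.14,0.645,0,0,0,0.0105],[-0.14,0.645,0,0,0,0.0105],[-0.14,0.645,0.05,0,0,0.0105],[-0.14,0.645,0.05,0,0,0.0105]]})

```text
time_s: 13.77
tcp_pos: [0.5645, -0.3525, 0.0815]
eef_rot: [-179.8, 0.3, -1.4]
contact_force: [-1.5, 0.7, -1.6]
gripper_width: 0.0399
gripper_force: 0.0
```

```bash
python3 - <<'E'
from h import *
c=r.capture("side"); a=c["frame"][120:320,160:400,::-1]; b=r.capture("wrist")
cv2.imwrite("pics/s6.png",np.hstack([cv2.resize(a,(400,333)),cv2.resize(b["frame"][70:403,120:520,::-1],(400,333))]))
for n,cc in(("wrist",b),("side",c)):
    d,o,P=cloud(cc); X,Y,Z=[P[...,i] for i in range(3)]; ok=cc["z_map"]>0
    m=ok&(abs(X-.567)<.13)&(abs(Y+.351)<.035)&(Z>.0035)&(Z<.015)&(cc["frame"].min(-1)>110)
    print(n,m.sum(),X[m].min(),X[m].max())
    for lo,hi in((.50,.54),(.54,.60),(.60,.63)):
        s=m&(X>lo)&(X<hi)
        if s.any(): print(lo,hi,s.sum(),np.percentile(Y[s],[5,50,95]).round(4))
    m=ok&(np.hypot(X-.65,Y-.035)<.03)&(Z>.012)&(Z<.03)
    if m.any(): print("hub",cv2.minEnclosingCircle(P[m][:,:2].astype(np.float32)),np.median(Z[m]))
print(tool()[0])
E
```

```text
wrist 5570 0.4675953664211808 0.6698433758241094
0.5 0.54 373 [-0.3559 -0.3506 -0.3451]
0.54 0.6 1358 [-0.3565 -0.3512 -0.3459]
0.6 0.63 809 [-0.3581 -0.3525 -0.3471]
side 1863 0.46394199872472786 0.6914763859881773
0.5 0.54 276 [-0.3563 -0.3517 -0.3449]
0.54 0.6 393 [-0.3574 -0.3528 -0.3459]
0.6 0.63 201 [-0.3586 -0.3537 -0.3467]
hub ((0.6531072854995728, 0.03131549060344696), 0.025772221386432648) 0.019219871687941592
[ 0.56674353 -0.35184609  0.08519169]
```

View pics/s6.png

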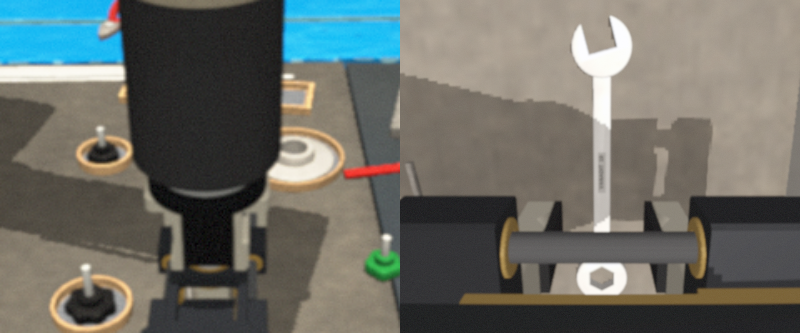

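In the left half the flange sits in its dish at (300,155) and both knobs are in their cups. In the right half the shank at (600,215) is midway between the fingers and parallel to them. I descend.

Converted, 0.0835 m / 0.6 = 0.1392, 0.078 m / 0.6 = 0.13.

Request:
shift_gripper(steps={"ticks": [[0,0,0.0583,0,0,0],[0,0,0.1083,0,0,0],[0,0,0.13,0,0,0],[0,0,0.1392,0,0,0],[0,0,0.1392,0,0,0]]})

```text
time_s: 14.28
tcp_pos: [0.568, -0.3514, 0.0024]
eef_rot: [-180.0, 0.1, -1.1]
contact_force: [0.8, -1.1, 0.6]
gripper_width: 0.0398
gripper_force: 0.0
```

Request:
shift_gripper(steps={"ticks": [[0,0,0,0,0,0],[0,0,0,0,0,0],[0,0,0,0,0,0],[0,0,0,0,0,0],[0,0,0,0,0,0],[0,0,0,0,0,0],[0,0,0,0,0,0],[0,0,0,0,0,0]]}, aperture=0, grip_force=50)

```text
time_s: 14.95
tcp_pos: [0.5683, -0.3521, 0.0034]
eef_rot: [180.0, -0.1, -1.2]
contact_force: [-0.8, 1.4, 6.4]
gripper_width: 0.0106
gripper_force: 50.0
```

Request:
shift_gripper(steps={"ticks": [[0,0,-0.0333,0,0,0],[0,0,-0.0833,0,0,0],[0,0,-0.1333,0,0,0],[0,0,-0.1333,0,0,0],[0,0,-0.1333,0,0,0]]})

```text
time_s: 15.37
tcp_pos: [0.5689, -0.3523, 0.0845]
eef_rot: [179.9, -0.2, -1.2]
contact_force: [-1.3, -0.9, -1.9]
gripper_width: 0.01
gripper_force: 50.0
```

```bash
python3 - <<'E'
from h import *
b=r.capture("wrist"); c=r.capture("side")
cv2.imwrite("pics/s7.png",np.hstack([cv2.resize(c["frame"][200:450,140:440,::-1],(400,333)),cv2.resize(b["frame"][70:403,120:520,::-1],(400,333))]))
d,o,P=cloud(b); X,Y,Z=[P[...,i] for i in range(3)]; t,R,s=tool()
m=(b["z_map"]>0)&(abs(X-t[0])<.13)&(abs(Y-t[1])<.03)&(Z>.06)&(b["frame"].min(-1)>110)
for lo,hi in((-.11,-.07),(.03,.05),(.05,.07),(.07,.12)):
    k=m&(X>t[0]+lo)&(X<t[0]+hi); print(lo,k.sum(),np.median(P[k],0)if k.any() else"")
print(t,s["eef_rot"])
E
```

```text
-0.11 0 
0.03 1115 [ 0.60699389 -0.35338723  0.08810965]
0.05 1351 [ 0.62844509 -0.35401683  0.08863768]
0.07 4168 [ 0.64820251 -0.3586267   0.0901736 ]
[ 0.56699071 -0.35160172  0.08161367] [-1.79948028e+02  7.00900874e-02 -1.23001504e+00]
```

View pics/s7.png

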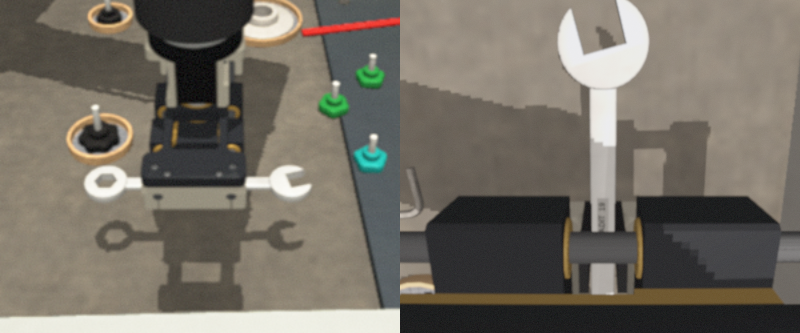

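The spanner hangs level in the grip at (195,182), with its heads at (105,182) and (290,182). I carry it to the cradle.

Careful with the scale: shifts go in shares of 600 mm and turns go in shares of 2 rad. That gives: -0.48 m / 0.6 = -0.8, -0.005 m / 0.6 = -0.0083, 7 degrees / 114.5916 = 0.0611.

Request:
shift_gripper(steps={"ticks": [[0,-0.0667,0,0,0,0],[-0.005,-0.1333,0,0,0,0.0052],[-0.0067,-0.2,0,0,0,0.0087],[-0.0083,-0.2667,0,0,0,0.0175],[-0.01,-0.3333,0,0,0,0.0262],[-0.0133,-0.4,0,0,0,0.0349],[-0.015,-0.4667,0,0,0,0.0436],[-0.0167,-0.5333,0,0,0,0.0524],[-0.0183,-0.6,0,0,0,0.0611],[-0.02,-0.6667,0,0,0,0.0611],[-0.0233,-0.7333,0,0,0,0.0611],[-0.0267,-0.8,0,0,0,0.0611]]})

```text
time_s: 16.47
tcp_pos: [0.5604, 0.1297, 0.081]
eef_rot: [179.9, 0.1, -8.2]
contact_force: [1.5, -0.3, -2.2]
gripper_width: 0.0106
gripper_force: 50.0
```

```bash
python3 - <<'E'
from h import *
t,R,s=tool(); print(R.T@(np.array([.5625,.186,.05])-t), s["eef_rot"])
E
```

```text
[-0.00590584 -0.0560952   0.03092406] [ 1.79903273e+02  1.35145495e-01 -8.20934445e+00]
```

Converted, -0.057 m / 0.6 = -0.095, 0.045 m / 0.6 = 0.075.

Request:
shift_gripper(steps={"ticks": [[-0.0058,-0.05,0,0,0,0],[-0.0117,-0.095,0,0,0,0],[-0.0117,-0.095,0.05,0,0,0],[-0.0117,-0.095,0.075,0,0,0],[-0.0117,-0.095,0.075,0,0,0],[-0.0117,-0.095,0.075,0,0,0]]})

```text
time_s: 16.97
tcp_pos: [0.5617, 0.1847, 0.0357]
eef_rot: [179.8, 0.2, -8.2]
contact_force: [0.4, -0.2, -1.6]
gripper_width: 0.0109
gripper_force: 50.0
```

```bash
python3 - <<'E'
from h import *
c=r.capture("side"); b=r.capture("scene")
cv2.imwrite("pics/s8.png",np.vstack([cv2.resize(c["frame"][130:210,210:370,::-1],(600,300)),cv2.resize(b["frame"][250:370,140:300,::-1],(400,300),None)[:, :].copy() if 0 else cv2.copyMakeBorder(cv2.resize(b["frame"][260:365,150:290,::-1],(400,300)),0,0,0,200,0)]))
for n,cc in (("side",c),("scene",b)):
    d,o,P=cloud(cc); X,Y,Z=[P[...,i] for i in range(3)]; ok=cc["z_map"]>0; B=cc["frame"].min(-1)
    m=ok&(abs(X-.562)<.13)&(abs(Y-.186)<.05)
    k=m&(Z>.038)&(Z<.06)&(B>130)&(abs(X-.562)>.045); rc=cv2.minAreaRect(P[k][:,:2].astype(np.float32)*1000); print(n,"span",k.sum(),rc)
    k=m&(Z>.0085)&(Z<.016); print("cradle",cv2.minAreaRect(P[k][:,:2].astype(np.float32)*1000))
print(tool()[0],tool()[2]["eef_rot"])
E
```

```text
side span 276 ((559.8165893554688, 181.90982055664062), (41.387874603271484, 206.81607055664062), 81.24427795410156)
cradle ((562.8739624023438, 185.39100646972656), (68.75651550292969, 241.33517456054688), 82.09498596191406)
scene span 347 ((555.9257202148438, 186.43128967285156), (38.057918548583984, 202.41824340820312), 81.232421875)
cradle ((559.799072265625, 188.0110321044922), (64.66624450683594, 241.23448181152344), 81.55137634277344)
[0.56340312 0.18543163 0.03786231] [ 1.79981276e+02 -8.19871262e-03 -8.20456878e+00]
```

View pics/s8.png

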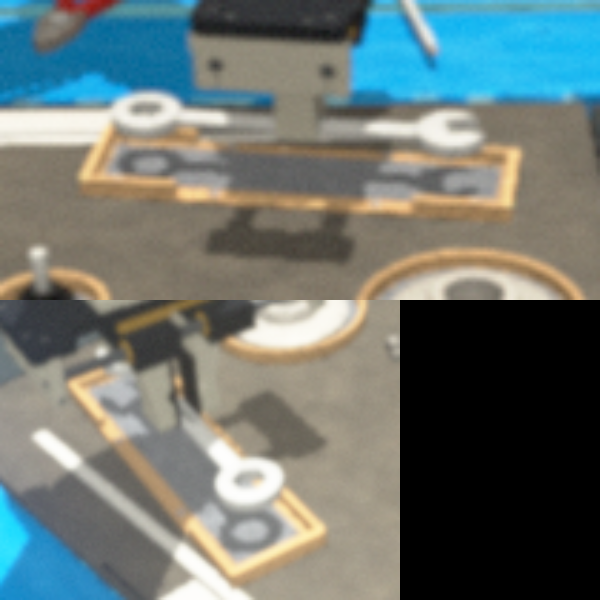

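The spanner's heads, side crop (148,110) and (450,130), are above the cradle, about 3.5 mm short lengthwise and 2 mm off sideways. I correct, lower and release.

Request:
shift_gripper(steps={"ticks": [[0.005,-0.0042,0.02,0,0,0],[0.005,-0.0042,0.04,0,0,0],[0.005,-0.0042,0.0508,0,0,0],[0.005,-0.0042,0.0508,0,0,0],[0.005,-0.0042,0.0508,0,0,0]]})

```text
time_s: 17.48
tcp_pos: [0.5668, 0.1877, 0.0072]
eef_rot: [-180.0, -0.0, -8.2]
contact_force: [0.9, -0.2, -1.2]
gripper_width: 0.0109
gripper_force: 50.0
```

Request:
shift_gripper(steps={"ticks": [[0,0,0,0,0,0],[0,0,0,0,0,0],[0,0,0,0,0,0],[0,0,0,0,0,0]]}, aperture=0.035)

```text
time_s: 17.82
tcp_pos: [0.5666, 0.1878, 0.0073]
eef_rot: [-180.0, -0.0, -8.2]
contact_force: [-1.0, -0.5, 0.4]
gripper_width: 0.0314
gripper_force: 0.0
```

Request:
shift_gripper(steps={"ticks": [[0,0,-0.0667,0,0,0],[0,0,-0.1333,0,0,0],[0,0,-0.2,0,0,0],[-0.05,0,-0.2667,0,0,0],[-0.05,0,-0.3167,0,0,0],[-0.05,0,-0.3167,0,0,0]]})

```text
time_s: 18.32
tcp_pos: [0.539, 0.1937, 0.2056]
eef_rot: [-179.6, -0.6, -8.1]
contact_force: [1.4, 0.9, 0.9]
gripper_width: 0.0352
gripper_force: 0.0
```

Request:
shift_gripper(steps={"ticks": [[0.0667,-0.0167,0,0,0,0],[0.1333,-0.0333,0,0,0,0],[0.2,-0.0667,0,0,0,0],[0.2167,-0.1333,0,0,0,0],[0.2167,-0.2,0,0,0,0],[0.2167,-0.2667,0,0,0,0],[0.2167,-0.2667,0,0,0,0],[0.2167,-0.2667,0,0,0,0]]})

```text
time_s: 18.98
tcp_pos: [0.6879, 0.334, 0.1953]
eef_rot: [179.9, 0.1, -8.1]
contact_force: [0.4, -0.6, -0.2]
gripper_width: 0.0348
gripper_force: 0.0
```

```bash
python3 - <<'E'
from h import *
c=r.capture("side"); b=r.capture("scene")
cv2.imwrite("pics/s9.png",cv2.resize(c["frame"][150:350,180:440,::-1],(780,600)))
for n,cc in (("side",c),("scene",b)):
    d,o,P=cloud(cc); X,Y,Z=[P[...,i] for i in range(3)]; ok=cc["z_map"]>0; B=cc["frame"].min(-1)
    m=ok&(abs(X-.562)<.105)&(abs(Y-.187)<.03)
    k=m&(Z>.006)&(Z<.03)&(B>175); print(n,"span",k.sum(),cv2.minAreaRect(P[k][:,:2].astype(np.float32)*1000),np.percentile(Z[k],[5,50,95]))
    m=ok&(abs(X-.562)<.14)&(abs(Y-.187)<.055)
    k=m&(Z>.0085)&(Z<.016)&(cc["frame"][...,2]<.75*cc["frame"][...,0]); print("cradle",cv2.minAreaRect(P[k][:,:2].astype(np.float32)*1000))
    k=ok&(np.hypot(X-.65,Y-.035)<.05)&(Z>.0105)&(B>150); print("flange",cv2.minEnclosingCircle(P[k][:,:2].astype(np.float32)),np.percentile(Z[k],[50,95]))
E
```

```text
side span 411 ((564.3511352539062, 186.5032958984375), (38.13426971435547, 208.1042022705078), 82.44341278076172) [0.00883429 0.01152532 0.01380227]
cradle ((562.4846801757812, 184.92713928222656), (69.3222885131836, 241.72166442871094), 81.70748138427734)
flange ((0.6526193022727966, 0.028963638469576836), 0.038468603044748306) [0.01948916 0.022775  ]
scene span 678 ((562.546875, 187.43878173828125), (38.5149040222168, 206.7389373779297), 82.78900146484375) [0.00867281 0.0115435  0.01367093]
cradle ((560.6415405273438, 187.77828979492188), (65.4972915649414, 242.6700897216797), 81.67254638671875)
flange ((0.6468150615692139, 0.03826332464814186), 0.038529422134160995) [0.0184712 0.0228074]
```

View pics/s9.png

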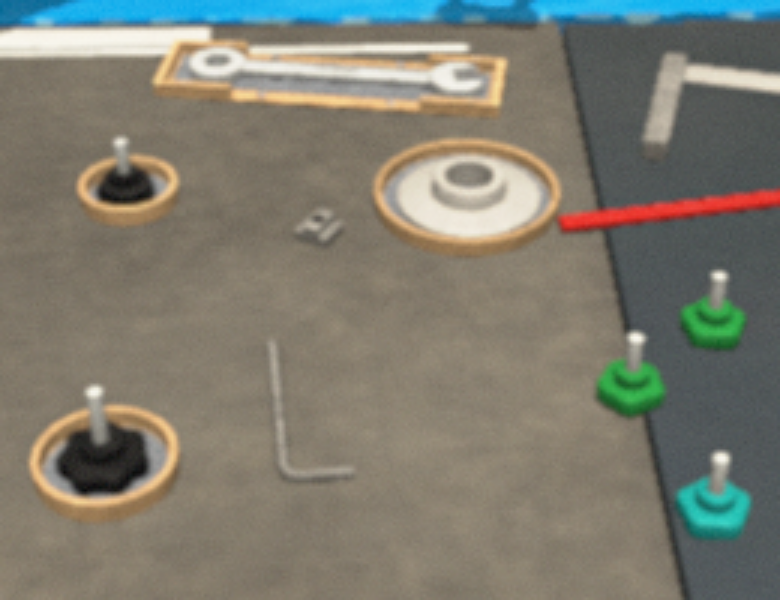

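The spanner lies in the cradle (335,75), the flange in the dish (468,190), and the knobs stand in their cups at (125,185) and (103,460). The nut (320,227) and hex key (300,470) have not moved, so I hand in.

```bash
python3 -c "
from plant import r
print(r.close_job())"
```

```text
the job is handed in; nothing more can be done
None
```

All four parts are in their holders, the hex key and T-slot nut were left where they lay, and the job was handed in at about 19 s; the hand-in returned no verdict.

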